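# Gauge the handle sleeves and sort them

## Robot

A 7-joint arm with a two-finger parallel gripper is mounted at the origin on the work surface. World frame = base frame: x ahead of the robot, y to its left, z up, the work surface at z = 0. Lengths are in m, angles in rad, forces in N, time in s.
With the tool pointing down it reaches from about 0.425 to 0.825 m from the base axis. Payload 3.6 kg.
Tool frame: the origin (TCP) lies on the front face of the gripper's body, between the roots of the fingers; the fingertips stand 84 mm ahead of it and the grasp point (between the pads) lies 65 mm ahead of it; z points along the fingers, y is the direction in which the jaws open and shut (so a half turn about z gives the same grasp; the last joint's range is limited). The gripper opens to 93 mm and grips with 3 to 60 N. Pads are 15 mm wide; open, the fingers measure 128 mm over their backs; the gripper's body (75 mm by 188 mm) begins 65 mm behind the grasp point.
Start: joints at [1.109, 0.615, -0.013, 1.423, 0.008, 1.103, -0.04], TCP at [0.274, -0.589, 0.303] pointing down, gripper open.
Joint ranges: [-3.12, 3.12], [-0.3, 2.06], [-1.34, 1.32], [0.26, 2.42], [-1.36, 4.5], [0.01, 1.98], [-2.84, 2.84]. Speed limits (rad/s): [2.79, 2.79, 3.14, 3.14, 3.14, 3.14, 3.14].

## Interface

Orientations are given as a unit quaternion [x, y, z, w].
In Python, from bench import monitor, optics, r gives the robot as it stands. The module is installed in compiled form; this text tells all that it offers.
- The arm moves only by the tool step_arm, never from a script. Its argument "increments" is a list of rows, each an object with "slide": the shift along the tool's x, y, z in mm, a list of three; "turn": the turn about the tool's z in rad; "gripper": the finger opening in mm, from 0 to 93. In form: [{"slide": [dx, dy, dz], "turn": turn, "gripper": gripper}, ...]. A call has exactly 5 rows; each row shifts and turns the commanded pose from where the row before left it, along the tool's axes as they then stand; what a row does not reach is not made up. A row lasts 1/10 s, in which the tool goes at most 50 mm and 8.59 degrees, less where a joint would pass 70% of its speed; a pose out of reach is approached as far as the arm can. A call with a gripper value outside its range is refused whole. The fingers move at their own pace and stop on an object; the grip force is fixed at half the most. Time passes only in rows, so rows that do not move let the fingers close, or fill a call up. It gives the time, the measured TCP pose, the force and the opening at its end, in the units of the state.
- monitor.read_state(): the state, without advancing time (a new reading comes with each control period).
- optics.grab_frame(name): name is "scene" or "top"; returns a dict with "img" (480x640x3 uint8, red, green, blue), "range_z" (480x640 float32, m along the optical axis (not along the pixel's ray), 0 where there is no reading), "K" (3x3 intrinsics, pixels), "origin" and "orientation" of the camera in the world. Camera axes: x right, y up, looking along -z (the intrinsics and any distortion apply to the point x, -y, -z); pixel columns grow to the right and rows downward; lengths in m; the calibration is good to about 2 mm. A picture is of the moment at which its call begins.
- r.hand_in(): hands the job in, once; it reports no verdict.
The state is a dict: "time_s": time; "joint_positions": joint angles; "qvel": joint speeds; "tau": joint torques, N m; "position": TCP position; "ee_rot": TCP orientation; "contact_force": force on the tool from outside, world axes, zero at the start; "torque": the same for the moment, N m; "gripper_width": opening from 0.0 (shut) to 1.0 (fully open).
Only numpy, scipy, OpenCV 4.12 (cv2) and the standard library are available. Lean on these libraries where they do the work, as an engineer would, in place of code of your own. Each camera call takes 0.05 s, during which the arm holds its last target. There are 200 camera calls.

## Task

New wooden handle sleeves for the skimmer and ladle must be checked on the steel gauge pin. First press the chest's handleless drawer front so that it springs ajar, and pull the drawer well open; then take the sleeves one by one, from the tallest to the shortest, and slide each upright down over the pin as far as it will go: those that go all the way down to the foot plate belong in the steamer basket, those that stop on the pin's shoulder go in the drawer. When all are sorted, push the drawer in until it latches shut, and leave the other things on the counter undisturbed.

Things in the scene. Friction and masses are not known exactly. Their poses are not given: they have to be found in the camera images.
- drawer (a joint): Drawer opening, m, towards the robot (chest's -x): 0 shut and latched, 0.04 sprung ajar, 0.18 fully out. Hidden touch latch: from shut, press the front 9.5 mm further in to its stop (4 N) and let go: in about 1 s a spring brings it ajar. From open, press it in to the same stop and let go: it latches at 0. Under 8 mm does nothing. Beyond ajar it runs freely (1 N) and stays where left.
- chest: Low wooden chest 310 deep (x) x 270 wide (y) x 145 mm high on the counter, fixed. Origin: on the counter, under the middle of its front edge; x points into the chest, away from the robot.
- drawer_front (a point): Middle of the top edge of the handleless white drawer front, at its outer (robot-side) face, 132 mm above the counter; moves with the drawer, axes as the chest's. The front is 15 mm thick, 270 wide, 122 high (z 10 to 132 mm). Shut, its back face is 11 mm before the chest; ajar, about 50 mm, so fingertips can reach in behind its top edge to pull.
- drawer_in (a point): Centre of the drawer's inner floor, 18 mm above the counter, 124.5 mm behind the front's outer face; moves with the drawer, axes as the chest's. Inside it is 219 (x) x 232 (y) mm; side and back walls rise 55 mm above the floor. Fully out, the front 190 mm of the floor lies clear of the chest. Things up to 106 mm high pass under the chest top.
- gauge: Steel test gauge, fixed: a foot plate 100 x 100 x 10 mm with an upright stepped pin at its middle. Origin: underside of the plate on the pin's axis; z up.
- gauge_foot (a point): On the pin's axis at the top of the foot plate (10 mm above the counter). Above this the pin is 28 mm in diameter for 30 mm, then there is a flat shoulder, then a slimmer pilot 20 mm in diameter for 18 mm with a tapered nose.
- gauge_tip (a point): Top of the pin's nose, 58 mm above the counter.
- basket: Empty round aluminium steamer basket, fixed: 200 mm across at the foot, 216 at the rim, 55 mm high, wall 3, floor 4 mm thick; two small loop handles at +y and -y. Origin: centre of its underside.
- sleeve96a: Wooden sleeve, 96 mm tall, 46 across, 110 g, closed at the top, standing open end down on a six-sided foot flange 66 to 76 across, 8 high. At most one of 96a and 96b is present; they look alike. Bore, to 6 mm below the top: 34 mm wide (goes down to the foot plate) or 24 (stops on the shoulder, rim 30 mm above the plate); only the gauge shows which. Origin: centre of the open rim; z to the top.
- sleeve96b: Wooden sleeve, 96 mm tall, 46 across, 110 g, closed at the top, standing open end down on a six-sided foot flange 66 to 76 across, 8 high. At most one of 96a and 96b is present; they look alike. Bore, to 6 mm below the top: 34 mm wide (goes down to the foot plate) or 24 (stops on the shoulder, rim 30 mm above the plate); only the gauge shows which. Origin: centre of the open rim; z to the top.
- sleeve84a: Wooden sleeve, 84 mm tall, 46 across, 96 g, closed at the top, standing open end down on a six-sided foot flange 66 to 76 across, 8 high. At most one of 84a and 84b is present; they look alike. Bore, to 6 mm below the top: 34 mm wide (goes down to the foot plate) or 24 (stops on the shoulder, rim 30 mm above the plate); only the gauge shows which. Origin: centre of the open rim; z to the top.
- sleeve84b: Wooden sleeve, 84 mm tall, 46 across, 96 g, closed at the top, standing open end down on a six-sided foot flange 66 to 76 across, 8 high. At most one of 84a and 84b is present; they look alike. Bore, to 6 mm below the top: 34 mm wide (goes down to the foot plate) or 24 (stops on the shoulder, rim 30 mm above the plate); only the gauge shows which. Origin: centre of the open rim; z to the top.
- sleeve72a: Wooden sleeve, 72 mm tall, 46 across, 82 g, closed at the top, standing open end down on a six-sided foot flange 66 to 76 across, 8 high. At most one of 72a and 72b is present; they look alike. Bore, to 6 mm below the top: 34 mm wide (goes down to the foot plate) or 24 (stops on the shoulder, rim 30 mm above the plate); only the gauge shows which. Origin: centre of the open rim; z to the top.
- sleeve72b: Wooden sleeve, 72 mm tall, 46 across, 82 g, closed at the top, standing open end down on a six-sided foot flange 66 to 76 across, 8 high. At most one of 72a and 72b is present; they look alike. Bore, to 6 mm below the top: 34 mm wide (goes down to the foot plate) or 24 (stops on the shoulder, rim 30 mm above the plate); only the gauge shows which. Origin: centre of the open rim; z to the top.
- sleeve60a: Wooden sleeve, 60 mm tall, 46 across, 69 g, closed at the top, standing open end down on a six-sided foot flange 66 to 76 across, 8 high. At most one of 60a and 60b is present; they look alike. Bore, to 6 mm below the top: 34 mm wide (goes down to the foot plate) or 24 (stops on the shoulder, rim 30 mm above the plate); only the gauge shows which. Origin: centre of the open rim; z to the top.
- sleeve60b: Wooden sleeve, 60 mm tall, 46 across, 69 g, closed at the top, standing open end down on a six-sided foot flange 66 to 76 across, 8 high. At most one of 60a and 60b is present; they look alike. Bore, to 6 mm below the top: 34 mm wide (goes down to the foot plate) or 24 (stops on the shoulder, rim 30 mm above the plate); only the gauge shows which. Origin: centre of the open rim; z to the top.
- canister: Bystander: orange plastic canister with a twist cap, 76 mm across, 130 mm high. Origin: centre of underside.
- jug: Bystander: glass measuring jug, 96 mm across, 125 mm high, handle at -y. Origin: centre of underside.
- oil: Bystander: green oil bottle, 66 mm across, 220 mm high. Origin: centre of underside.
- bowl: Bystander: small blue bowl, 120 mm across, 50 mm high. Origin: centre of underside.
- tin: Bystander: food tin, 72 mm across, 90 mm high. Origin: centre of underside.
- tea_glass: Bystander: tea glass, 60 mm across, 75 mm high. Origin: centre of underside.
There are look-alikes about, which are no part of the job. Leave any pink look-alike of the gauge alone.

How it is judged:
On the way, in this order (a step that is already met when the one before it is completed fails the run):
1. the drawer front is pressed in against its stop (value of joint drawer below -0.006 m), for 0.02 s.
2. the drawer has sprung ajar (value of joint drawer above 0.02 m), for 0.2 s.
3. the drawer is pulled well open (value of joint drawer above 0.12 m), for 0.2 s.
4. the 96 mm sleeve, if there is one, has been slid upright onto the gauge pin as far as it goes: rim on the foot plate or on the shoulder (((horizontal distance between sleeve96a and gauge_foot below 0.006 m and angle between sleeve96a's own z axis and vertical below 0.12 rad and z of sleeve96a in the frame of gauge_foot between -0.004 and 0.006 m) or (horizontal distance between sleeve96b and gauge_foot below 0.006 m and angle between sleeve96b's own z axis and vertical below 0.12 rad and z of sleeve96b in the frame of gauge_foot between -0.004 and 0.036 m))), for 0.2 s.
5. the 84 mm sleeve, if there is one, has been slid upright onto the gauge pin as far as it goes: rim on the foot plate or on the shoulder (((horizontal distance between sleeve84a and gauge_foot below 0.006 m and angle between sleeve84a's own z axis and vertical below 0.12 rad and z of sleeve84a in the frame of gauge_foot between -0.004 and 0.036 m) or (horizontal distance between sleeve84b and gauge_foot below 0.006 m and angle between sleeve84b's own z axis and vertical below 0.12 rad and z of sleeve84b in the frame of gauge_foot between -0.004 and 0.006 m))), for 0.2 s.
6. the 72 mm sleeve, if there is one, has been slid upright onto the gauge pin as far as it goes: rim on the foot plate or on the shoulder (((horizontal distance between sleeve72a and gauge_foot below 0.006 m and angle between sleeve72a's own z axis and vertical below 0.12 rad and z of sleeve72a in the frame of gauge_foot between -0.004 and 0.036 m) or (horizontal distance between sleeve72b and gauge_foot below 0.006 m and angle between sleeve72b's own z axis and vertical below 0.12 rad and z of sleeve72b in the frame of gauge_foot between -0.004 and 0.006 m))), for 0.2 s.
7. the 60 mm sleeve, if there is one, has been slid upright onto the gauge pin as far as it goes: rim on the foot plate or on the shoulder (((horizontal distance between sleeve60a and gauge_foot below 0.006 m and angle between sleeve60a's own z axis and vertical below 0.12 rad and z of sleeve60a in the frame of gauge_foot between -0.004 and 0.006 m) or (horizontal distance between sleeve60b and gauge_foot below 0.006 m and angle between sleeve60b's own z axis and vertical below 0.12 rad and z of sleeve60b in the frame of gauge_foot between -0.004 and 0.036 m))), for 0.2 s.
At the end, for the whole second after the job is handed in: Sleeves that reach the foot plate rest in the basket (rim centre within 98 mm of its axis, at most 60 mm up), those that stop on the shoulder rest in the drawer (rim centre inside it, at most 70 mm above its floor), and the drawer is shut and latched, within 4 mm of 0 (value of joint drawer between -0.004 and 0.004 m and horizontal distance between each of sleeve96a, sleeve84b, sleeve72b, sleeve60a and basket below 0.098 m and z of sleeve96a in the frame of basket between -0.005 and 0.06 m and linear speed of each of sleeve96a, sleeve84b, sleeve72b, sleeve60a, sleeve96b, sleeve84a, sleeve72a, sleeve60b below 0.03 m/s and z of sleeve84b in the frame of basket between -0.005 and 0.06 m and z of sleeve72b in the frame of basket between -0.005 and 0.06 m and z of sleeve60a in the frame of basket between -0.005 and 0.06 m and x of sleeve96b in the frame of drawer_in between -0.12 and 0.12 m and y of sleeve96b in the frame of drawer_in between -0.125 and 0.125 m and z of sleeve96b in the frame of drawer_in between -0.01 and 0.07 m and x of sleeve84a in the frame of drawer_in between -0.12 and 0.12 m and y of sleeve84a in the frame of drawer_in between -0.125 and 0.125 m and z of sleeve84a in the frame of drawer_in between -0.01 and 0.07 m and x of sleeve72a in the frame of drawer_in between -0.12 and 0.12 m and y of sleeve72a in the frame of drawer_in between -0.125 and 0.125 m and z of sleeve72a in the frame of drawer_in between -0.01 and 0.07 m and x of sleeve60b in the frame of drawer_in between -0.12 and 0.12 m and y of sleeve60b in the frame of drawer_in between -0.125 and 0.125 m and z of sleeve60b in the frame of drawer_in between -0.01 and 0.07 m); the robot touches nothing.
It fails at once if one of the other things on the counter (canister, jug, oil bottle, bowl, tin, tea glass) is knocked more than 40 mm aside or tipped over (distance of any of canister, jug, oil, bowl, tin, tea_glass from where it was at the start of the episode above 0.04 m or angle between any of canister, jug, oil, bowl, tin, tea_glass's own z axis and vertical above 0.5 rad).
Of sleeve96a, sleeve96b, bowl only 1 to 1 are there at a start; the rules pass over those that are not, and their reading is None.
Of sleeve84a, sleeve84b only 1 to 1 are there at a start; the rules pass over those that are not, and their reading is None.
Of sleeve72a, sleeve72b only 1 to 1 are there at a start; the rules pass over those that are not, and their reading is None.
Of sleeve60a, sleeve60b, tin only 1 to 1 are there at a start; the rules pass over those that are not, and their reading is None.
At some moment in a run one of sleeve96a, sleeve84b, sleeve72b, sleeve60a, sleeve96b, sleeve84a, sleeve72a, sleeve60b may be knocked a few centimetres aside while the robot is not near it.
It also fails if it takes over 210 s, if anything falls off the work surface, if the arm or the gripper's body presses on something with over 40 N, if the wrist force passes 120 N, or if a joint passes its speed limit or range.

## Working session

There is one attempt and no reset: what is moved stays moved. The work goes in short steps, Python scripts to look and compute and a tool call to move; the robot and the scene stay as the last step left them, time stands still between calls to the robot, and variables do not carry over. Pictures are saved under pics/ and viewed, about 12 in all and at most 16, crops included, and the job is handed in when it is done.

Besides the shell and the picture viewer there is one more tool, called after "Emit:" as name(argument=value, ...), one argument or row to a line, values as JSON. step_arm: Moves the arm, as the interface text tells. Its arguments: {"type":"object","properties":{"increments":{"type":"array"}},"required":["increments"]}

```bash
mkdir -p pics
cat > h.py <<'E'
import numpy as np, cv2
from scipy.spatial.transform import Rotation as R
from bench import monitor, optics, r
def cloud(f):
    z=f["range_z"].astype(float); K=f["K"]; v,u=np.mgrid[0:480,0:640]
    p=np.stack([(u-K[0,2])/K[0,0]*z,-(v-K[1,2])/K[1,1]*z,-z],-1)
    w=p@R.from_quat(f["orientation"]).as_matrix().T+np.array(f["origin"]); w[z==0]=np.nan
    return w
def st():
    s=monitor.read_state(); print({k:np.round(s[k],3).tolist() for k in ("time_s","position","ee_rot","contact_force","gripper_width","joint_positions")})
E
python3 - <<'E'
from h import *
st()
for n in("scene","top"):
    f=optics.grab_frame(n); cv2.imwrite(f"pics/{n}0.png",f["img"][...,::-1]); np.savez(f"{n}0.npz",w=cloud(f),img=f["img"])
    print(n,f["K"].tolist(),f["origin"],f["orientation"],[k for k in f])
E
```

```text
{'time_s': 0.0, 'position': [0.274, -0.589, 0.302], 'ee_rot': [0.976, 0.216, -0.0, -0.001], 'contact_force': [0.159, 0.286, 0.152], 'gripper_width': 1.002, 'joint_positions': [1.108, 0.616, -0.013, 1.425, 0.008, 1.103, -0.04]}
scene [[600.1545678348407, 0.0, 314.36980540478424], [0.0, 600.1545678348407, 243.11522020829193], [0.0, 0.0, 1.0]] [1.30074909 0.53737697 1.12676889] [0.17686727 0.33108044 0.82824697 0.41606569] ['img', 'range_z', 'K', 'origin', 'orientation']
top [[507.9373328362672, 0.0, 327.8489556446966], [0.0, 507.9373328362672, 229.57705120470393], [0.0, 0.0, 1.0]] [ 3.38918239e-01 -3.79523418e-04  1.30902017e+00] [-0.04788946  0.05512607  0.71063331 -0.69976283] ['img', 'range_z', 'K', 'origin', 'orientation']
```

View pics/scene0.png

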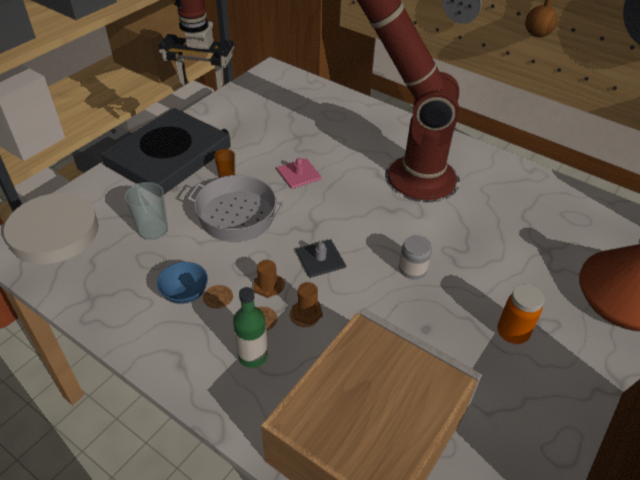

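View pics/top0.png

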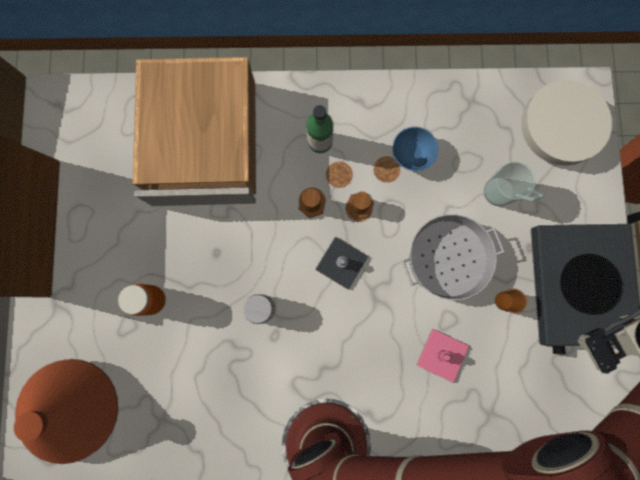

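The scene view shows two standing sleeves at (267,275) and (307,302), the dark gauge at (320,255), the pink look-alike at (299,172), the basket at (235,207), and the chest at (370,400). In the top view the sleeves are at (312,201) and (360,206), the gauge at (343,262), the basket at (453,257), and the chest front edge at (190,190). The bowl and tin are there, so only the 84 and 72 mm sleeves are in play. The two flat brown discs look like coasters.

```bash
cat > m.py <<'E'
from h import *
def blob(w,lo,hi,zlo,zhi):
    m=(w[...,0]>lo[0])&(w[...,0]<hi[0])&(w[...,1]>lo[1])&(w[...,1]<hi[1])&(w[...,2]>zlo)&(w[...,2]<zhi)
    return w[m]
def circ(p):
    if len(p)<8: return None
    (c,rad)=cv2.minEnclosingCircle(p[:,:2].astype(np.float32)*1000); return np.round([c[0],c[1],rad,np.median(p[:,2])*1000,len(p)],1).tolist()
E
python3 - <<'E'
from m import *
for n in("top","scene"):
    d=np.load(n+"0.npz"); w=d["w"]; img=d["img"]
    h=w[...,2]; print(n,"table z",np.nanmedian(blob(w,(.3,-.2),(.7,.2),-.02,.02)[:,2]))
    m=((h>.007)&(h<.4)&(w[...,0]>.2)).astype(np.uint8)
    k,l,s,c=cv2.connectedComponentsWithStats(m)
    for i in range(1,k):
        if s[i,4]<60: continue
        p=w[l==i]; zt=np.nanpercentile(p[:,2],97); t=p[p[:,2]>zt-.006]
        print(np.round(c[i]),s[i,4],"bb",np.round(np.r_[p.min(0),p.max(0)],3).tolist(),"top",circ(t),img[l==i].mean(0).round())
E
```

```text
top table z -4.8284251725760896e-05
[194. 131.] 17489 bb [0.597, 0.173, 0.007, 0.941, 0.448, 0.153] top [782.8, 311.1, 204.6, 144.9, 11260.0] [150. 118.  85.]
[566. 122.] 5999 bb [0.689, -0.752, 0.017, 0.911, -0.529, 0.069] top [798.5, -639.7, 111.2, 61.1, 3835.0] [179. 173. 158.]
[319. 130.] 1022 bb [0.735, -0.03, 0.007, 0.796, 0.036, 0.224] top [768.7, 2.7, 15.1, 219.5, 136.0] [60. 75. 60.]
[415. 148.] 1366 bb [0.674, -0.3, 0.007, 0.793, -0.183, 0.055] top [732.5, -240.6, 60.1, 49.0, 253.0] [ 56.  80. 101.]
[ 26. 220.] 8203 bb [0.368, 0.686, 0.007, 0.728, 0.722, 0.208] top [596.6, 717.1, 129.8, 189.9, 431.0] [46. 30. 17.]
[511. 184.] 1679 bb [0.579, -0.538, 0.007, 0.674, -0.416, 0.131] top [626.2, -464.2, 49.2, 124.3, 253.0] [130. 137. 130.]
[311. 202.] 475 bb [0.566, -0.009, 0.007, 0.621, 0.062, 0.09] top [599.6, 26.2, 22.7, 84.1, 220.0] [96. 64. 39.]
[360. 204.] 454 bb [0.562, -0.134, 0.007, 0.626, -0.061, 0.077] top [593.2, -98.7, 22.8, 71.9, 219.0] [107.  72.  45.]
[464. 253.] 1627 bb [0.346, -0.45, 0.007, 0.559, -0.196, 0.064] top [450.0, -323.2, 127.5, 56.4, 402.0] [128. 126.
[... 1797 characters left out ...]
[182. 281.] 1424 bb [0.674, -0.299, 0.007, 0.794, -0.179, 0.054] top [732.7, -239.6, 61.9, 48.9, 282.0] [48. 71. 92.]
[307. 302.] 776 bb [0.565, -0.006, 0.007, 0.638, 0.063, 0.089] top [602.4, 29.3, 24.1, 83.5, 236.0] [72. 45. 23.]
[521. 314.] 1910 bb [0.326, 0.401, 0.007, 0.402, 0.478, 0.135] top [360.7, 439.0, 35.1, 129.6, 565.0] [111.  74.  45.]
[617. 314.] 894 bb [0.2, 0.554, 0.007, 0.225, 0.671, 0.077] top [201.7, 618.3, 35.6, 66.3, 113.0] [88. 44. 25.]
[370. 408.] 24873 bb [0.599, 0.174, 0.007, 0.942, 0.447, 0.151] top [785.3, 311.5, 204.6, 144.7, 20062.0] [117.  88.  60.]
[621. 441.] 3186 bb [0.375, 0.69, 0.007, 0.697, 0.725, 0.233] top [665.7, 721.9, 31.0, 210.9, 139.0] [30. 17.  8.]
```

```bash
cat > m2.py <<'E'
from m import *
def rect(p): 
    (c,s,a)=cv2.minAreaRect(p[:,:2].astype(np.float32)*1000); return np.round([*c,*s,a],1).tolist()
def load(n): return np.load(n)["w"]
E
python3 - <<'E'
from m2 import *
for n in("top","scene"):
    w=load(n+"0.npz"); print(n)
    print("chest top",rect(blob(w,(.57,.15),(1,.5),.140,.150)))
    f=blob(w,(.55,.15),(.64,.5),.128,.136); print("front top",rect(f),f[:,0].min())
    print("plate",rect(blob(w,(.36,-.13),(.53,.04),.0085,.0115)))
    for a,b in((.012,.036),(.036,.0415),(.043,.055),(.055,.06)): print("pin",a,circ(blob(w,(.41,-.08),(.48,-.01),a,b)))
    print("basket floor",circ(blob(w,(.34,-.45),(.56,-.2),.002,.006)),"rim",circ(blob(w,(.34,-.431),(.56,-.216),.053,.058)),rect(blob(w,(.34,-.46),(.56,-.19),.053,.058)))
    for x,y,h in((.6,.027,.084),(.594,-.097,.072)):
        print("sleeve",circ(blob(w,(x-.05,y-.05),(x+.05,y+.05),h-.004,h+.004)),"fl",circ(blob(w,(x-.05,y-.05),(x+.05,y+.05),.006,.010)))
E
```

```text
top
chest top [782.3, 310.5, 313.1, 271.8, 0.7]
front top [613.7, 307.4, 36.1, 269.9, 2.6] 0.5979434127755983
plate [444.4, -47.4, 99.7, 99.4, 58.2]
pin 0.012 [442.8, -46.2, 44.5, 13.2, 123.0]
pin 0.036 [444.3, -47.0, 13.7, 38.9, 23.0]
pin 0.043 [444.9, -46.3, 12.6, 50.4, 35.0]
pin 0.055 [444.3, -47.2, 8.7, 56.6, 23.0]
basket floor [451.8, -324.3, 163.7, 3.9, 2855.0] rim [450.0, -324.5, 125.3, 55.2, 260.0] [452.0, -323.3, 250.1, 213.4, 84.7]
sleeve [599.6, 26.3, 22.8, 83.8, 236.0] fl [602.8, 30.7, 55.1, 7.8, 121.0]
sleeve [593.2, -98.7, 22.8, 71.7, 236.0] fl [585.6, -92.9, 59.9, 7.6, 120.0]
scene
chest top [783.9, 310.6, 312.7, 271.2, 0.7]
front top [609.6, 310.0, 270.7, 31.9, 87.4] 0.5994125381226395
plate [448.5, -44.7, 103.0, 99.7, 56.8]
pin 0.012 [443.8, -44.3, 44.5, 15.6, 121.0]
pin 0.036 [449.0, -44.1, 13.8, 38.6, 29.0]
pin 0.043 [448.0, -42.9, 11.8, 50.5, 38.0]
pin 0.055 [448.4, -46.4, 8.9, 57.2, 16.0]
basket floor [449.4, -322.5, 162.7, 3.7, 1394.0] rim [442.5, -340.1, 132.0, 54.5, 166.0] [453.1, -327.9, 265.1, 211.9, 87.8]
sleeve [602.5, 29.0, 24.1, 83.4, 234.0] fl [607.1, 30.8, 42.2, 7.8, 163.0]
sleeve [596.0, -94.8, 24.6, 71.6, 210.0] fl [598.6, -95.7, 36.9, 7.9, 127.0]
```

Emit:
step_arm(
  increments=[
    {"slide": [0, 0, 0], "turn": 0.145, "gripper": 0},
    {"slide": [0, 0, 0], "turn": 0.145, "gripper": 0},
    {"slide": [0, 0, 0], "turn": 0.145, "gripper": 0},
    {"slide": [5, -20, 0], "turn": 0, "gripper": 0},
    {"slide": [10, -30, 0], "turn": 0, "gripper": 0},
  ],
)

```text
time_s: 0.6
position: [0.2878, -0.5399, 0.3017]
ee_rot: [1.0, -0.002, -0.001, 0.0]
contact_force: [0.4, 0.4, 0.9]
gripper_width: 0.619
```

Emit:
step_arm(
  increments=[
    {"slide": [14, -45, 0], "turn": 0, "gripper": 0},
    {"slide": [14, -45, 0], "turn": 0, "gripper": 0},
    {"slide": [14, -45, 0], "turn": 0, "gripper": 0},
    {"slide": [14, -45, 0], "turn": 0, "gripper": 0},
    {"slide": [14, -45, 0], "turn": 0, "gripper": 0},
  ],
)

```text
time_s: 1.1
position: [0.3593, -0.3121, 0.3025]
ee_rot: [1.0, 0.0, -0.0, -0.0]
contact_force: [0.3, -0.4, -0.1]
gripper_width: 0.186
```

Emit:
step_arm(
  increments=[
    {"slide": [14, -45, 0], "turn": 0, "gripper": 0},
    {"slide": [14, -45, 0], "turn": 0, "gripper": 0},
    {"slide": [14, -45, 0], "turn": 0, "gripper": 0},
    {"slide": [14, -45, 0], "turn": 0, "gripper": 0},
    {"slide": [14, -45, 0], "turn": 0, "gripper": 0},
  ],
)

```text
time_s: 1.6
position: [0.429, -0.0872, 0.3027]
ee_rot: [1.0, 0.0, -0.0, -0.0]
contact_force: [-0.2, -0.5, -0.0]
gripper_width: 0.007
```

Emit:
step_arm(
  increments=[
    {"slide": [14, -45, 0], "turn": 0, "gripper": 0},
    {"slide": [14, -45, 0], "turn": 0, "gripper": 0},
    {"slide": [14, -45, 0], "turn": 0, "gripper": 0},
    {"slide": [14, -45, 0], "turn": 0, "gripper": 0},
    {"slide": [14, -45, 0], "turn": 0, "gripper": 0},
  ],
)

```text
time_s: 2.1
position: [0.4989, 0.1377, 0.3025]
ee_rot: [1.0, 0.0, -0.0, 0.0]
contact_force: [1.6, -1.1, 0.1]
gripper_width: 0.003
```

Emit:
step_arm(
  increments=[
    {"slide": [15, -43, 0], "turn": 0, "gripper": 0},
    {"slide": [15, -43, 0], "turn": 0, "gripper": 0},
    {"slide": [15, -43, 10], "turn": 0, "gripper": 0},
    {"slide": [16, -43, 20], "turn": 0, "gripper": 0},
    {"slide": [0, 0, 40], "turn": 0, "gripper": 0},
  ],
)

```text
time_s: 2.6
position: [0.5604, 0.3174, 0.234]
ee_rot: [1.0, 0.005, 0.003, -0.005]
contact_force: [-0.8, 0.1, 0.2]
gripper_width: 0.006
```

Emit:
step_arm(
  increments=[
    {"slide": [0, 0, 40], "turn": 0, "gripper": 0},
    {"slide": [0, 0, 18], "turn": 0, "gripper": 0},
    {"slide": [15, 0, 0], "turn": 0, "gripper": 0},
    {"slide": [10, 0, 0], "turn": 0, "gripper": 0},
    {"slide": [8, 0, 0], "turn": 0, "gripper": 0},
  ],
)

```text
time_s: 3.1
position: [0.5932, 0.3078, 0.1747]
ee_rot: [1.0, 0.0, -0.0, 0.0]
contact_force: [-2.0, -0.3, -1.7]
gripper_width: 0.003
```

Emit:
step_arm(
  increments=[
    {"slide": [4, 0, 0], "turn": 0, "gripper": 0},
    {"slide": [3, 0, 0], "turn": 0, "gripper": 0},
    {"slide": [2, 0, 0], "turn": 0, "gripper": 0},
    {"slide": [1, 0, 0], "turn": 0, "gripper": 0},
    {"slide": [0, 0, 0], "turn": 0, "gripper": 0},
  ],
)

```text
time_s: 3.6
position: [0.6024, 0.3078, 0.1747]
ee_rot: [1.0, 0.0, -0.0, 0.0]
contact_force: [-3.1, -0.4, -0.6]
gripper_width: 0.007
```

Emit:
step_arm(
  increments=[
    {"slide": [1, 0, 0], "turn": 0, "gripper": 0},
    {"slide": [1, 0, 0], "turn": 0, "gripper": 0},
    {"slide": [0, 0, 0], "turn": 0, "gripper": 0},
    {"slide": [0, 0, 0], "turn": 0, "gripper": 0},
    {"slide": [0, 0, 0], "turn": 0, "gripper": 0},
  ],
)

```text
time_s: 4.1
position: [0.6033, 0.3079, 0.1747]
ee_rot: [1.0, 0.001, -0.002, 0.001]
contact_force: [-6.9, -1.5, 1.0]
gripper_width: 0.005
```

Emit:
step_arm(
  increments=[
    {"slide": [-10, 0, 0], "turn": 0, "gripper": 0},
    {"slide": [-25, 0, 0], "turn": 0, "gripper": 0},
    {"slide": [-35, 0, 0], "turn": 0, "gripper": 0},
    {"slide": [-20, 0, 0], "turn": 0, "gripper": 0},
    {"slide": [0, 0, -35], "turn": 0, "gripper": 0},
  ],
)

```text
time_s: 4.6
position: [0.51, 0.308, 0.2068]
ee_rot: [1.0, 0.002, -0.004, 0.002]
contact_force: [0.9, 0.3, -0.6]
gripper_width: 0.01
```

Emit:
step_arm(
  increments=[
    {"slide": [0, 0, -35], "turn": 0, "gripper": 0},
    {"slide": [0, 0, 0], "turn": 0, "gripper": 0},
    {"slide": [0, 0, 0], "turn": 0, "gripper": 0},
    {"slide": [0, 0, 0], "turn": 0, "gripper": 0},
    {"slide": [0, 0, 0], "turn": 0, "gripper": 0},
  ],
)

```text
time_s: 5.1
position: [0.5144, 0.3077, 0.2436]
ee_rot: [1.0, 0.0, -0.001, 0.0]
contact_force: [0.4, -0.2, -0.8]
gripper_width: 0.005
```

```bash
cat > front.py <<'E'
from m2 import *
for n in("top","scene"):
    w=cloud(optics.grab_frame(n))
    for lo,hi in ((.18,.28),(.34,.44)):
        f=blob(w,(.35,lo),(.64,hi),.128,.136); g=f[f[:,0]<.62]
        h,e=np.histogram(f[:,0],bins=np.arange(.38,.64,.005)); print(n,lo,{round(float(a),3):int(c) for a,c in zip(e,h) if c>3})
E
python3 front.py
```

```text
top 0.18 {0.57: 52, 0.575: 55, 0.58: 79, 0.625: 4}
top 0.34 {0.38: 18, 0.385: 16}
scene 0.18 {0.57: 55, 0.575: 97, 0.58: 78, 0.585: 52}
scene 0.34 {0.38: 18, 0.385: 16, 0.39: 5, 0.565: 17, 0.57: 89, 0.575: 112, 0.58: 111, 0.585: 16}
```

Emit:
step_arm(
  increments=[
    {"slide": [0, 0, 0], "turn": 0, "gripper": 0},
    {"slide": [0, 0, 0], "turn": 0, "gripper": 0},
    {"slide": [30, 0, -5], "turn": 0, "gripper": 0},
    {"slide": [36, 0, 0], "turn": 0, "gripper": 0},
    {"slide": [20, 0, 0], "turn": 0, "gripper": 0},
  ],
)

```text
time_s: 5.7
position: [0.6032, 0.3071, 0.2498]
ee_rot: [1.0, -0.0, 0.001, 0.0]
contact_force: [0.7, -0.1, -0.2]
gripper_width: 0.004
```

```bash
python3 front.py
```

```text
top 0.18 {0.56: 32, 0.565: 84, 0.57: 75, 0.575: 56, 0.625: 4}
top 0.34 {0.38: 16, 0.385: 12}
scene 0.18 {0.565: 46, 0.57: 82, 0.575: 95, 0.58: 48}
scene 0.34 {0.38: 20, 0.385: 11, 0.39: 6, 0.56: 12, 0.565: 93, 0.57: 106, 0.575: 104, 0.58: 21}
```

Emit:
step_arm(
  increments=[
    {"slide": [0, 0, 30], "turn": 0, "gripper": 0},
    {"slide": [0, 0, 22], "turn": 0, "gripper": 0},
    {"slide": [0, 0, 2], "turn": 0, "gripper": 0},
    {"slide": [-8, 0, 0], "turn": 0, "gripper": 0},
    {"slide": [-8, 0, 0], "turn": 0, "gripper": 0},
  ],
)

```text
time_s: 6.3
position: [0.5846, 0.3084, 0.1972]
ee_rot: [1.0, 0.001, 0.001, -0.001]
contact_force: [2.3, 0.6, -2.0]
gripper_width: 0.004
```

Emit:
step_arm(
  increments=[
    {"slide": [-15, 0, 0], "turn": 0, "gripper": 0},
    {"slide": [-20, 0, 0], "turn": 0, "gripper": 0},
    {"slide": [-20, 0, 0], "turn": 0, "gripper": 0},
    {"slide": [-20, 0, 0], "turn": 0, "gripper": 0},
    {"slide": [-20, 0, 0], "turn": 0, "gripper": 0},
  ],
)

```text
time_s: 6.8
position: [0.4895, 0.3077, 0.1977]
ee_rot: [1.0, 0.0, 0.002, -0.001]
contact_force: [2.2, -1.7, 0.4]
gripper_width: 0.001
```

Emit:
step_arm(
  increments=[
    {"slide": [-15, 0, 0], "turn": 0, "gripper": 0},
    {"slide": [-12, 0, 0], "turn": 0, "gripper": 0},
    {"slide": [-8, 0, 0], "turn": 0, "gripper": 0},
    {"slide": [-4, 0, 0], "turn": 0, "gripper": 0},
    {"slide": [0, 0, 0], "turn": 0, "gripper": 0},
  ],
)

```text
time_s: 7.3
position: [0.4501, 0.3083, 0.1961]
ee_rot: [1.0, 0.001, -0.0, -0.0]
contact_force: [-0.3, 0.6, -0.3]
gripper_width: 0.007
```

```bash
python3 front.py
```

```text
top 0.18 {0.42: 4, 0.425: 50, 0.43: 54, 0.435: 39, 0.625: 5}
top 0.34 {0.625: 6}
scene 0.18 {0.425: 38, 0.43: 77, 0.435: 71, 0.44: 71}
scene 0.34 {0.38: 18, 0.385: 15, 0.39: 8, 0.42: 4, 0.425: 67, 0.43: 72, 0.435: 97, 0.44: 38}
```

```bash
cat > sl.py <<'E'
from m2 import *
def sleeves():
    for n in("top","scene"):
        f=optics.grab_frame(n); w=cloud(f); img=f["img"]
        for h in(.084,.072):
            m=(abs(w[...,2]-h)<.003)&(w[...,0]>.35)&(w[...,0]<.75)&(abs(w[...,1]+.04)<.14)
            k,l,s,c=cv2.connectedComponentsWithStats(m.astype(np.uint8))
            for i in range(1,k):
                if s[i,4]>100: print(n,h,c[i].round(),circ(w[l==i]))
if __name__=="__main__": sleeves()
E
python3 sl.py
```

```text
top 0.084 [311. 197.] [599.2, 26.2, 22.9, 83.4, 215.0]
top 0.072 [361. 200.] [593.2, -98.3, 22.7, 72.0, 186.0]
scene 0.084 [307. 290.] [602.4, 27.6, 24.2, 83.6, 192.0]
scene 0.072 [266. 267.] [596.2, -96.2, 24.3, 71.9, 181.0]
```

Emit:
step_arm(
  increments=[
    {"slide": [0, 0, -20], "turn": 0, "gripper": 93},
    {"slide": [0, 0, -40], "turn": 0, "gripper": 93},
    {"slide": [10, 45, -15], "turn": 0, "gripper": 93},
    {"slide": [20, 45, 0], "turn": 0, "gripper": 93},
    {"slide": [30, 40, 0], "turn": 0, "gripper": 93},
  ],
)

```text
time_s: 8.0
position: [0.5107, 0.1765, 0.2717]
ee_rot: [1.0, 0.001, 0.0, -0.0]
contact_force: [0.5, -0.0, -0.4]
gripper_width: 0.384
```

Emit:
step_arm(
  increments=[
    {"slide": [30, 45, 0], "turn": 0, "gripper": 93},
    {"slide": [30, 45, 0], "turn": 0, "gripper": 93},
    {"slide": [20, 40, 20], "turn": 0, "gripper": 93},
    {"slide": [10, 21, 20], "turn": 0, "gripper": 93},
    {"slide": [0, 0, 0], "turn": 0, "gripper": 93},
  ],
)

```text
time_s: 8.5
position: [0.5962, 0.0275, 0.2275]
ee_rot: [1.0, -0.004, -0.003, 0.002]
contact_force: [-0.4, -0.3, -0.4]
gripper_width: 0.819
```

Emit:
step_arm(
  increments=[
    {"slide": [0, 0, 0], "turn": 0, "gripper": 93},
    {"slide": [0, 0, 40], "turn": 0, "gripper": 93},
    {"slide": [0, 0, 40], "turn": 0, "gripper": 93},
    {"slide": [0, 0, 31], "turn": 0, "gripper": 93},
    {"slide": [0, 0, 0], "turn": 0, "gripper": 93},
  ],
)

```text
time_s: 9.0
position: [0.5936, 0.0364, 0.1168]
ee_rot: [1.0, 0.002, -0.004, -0.001]
contact_force: [-1.0, 0.1, 0.3]
gripper_width: 0.998
```

Emit:
step_arm(
  increments=[
    {"slide": [0, 0, 0], "turn": 0, "gripper": 93},
    {"slide": [0, 0, 0], "turn": 0, "gripper": 93},
    {"slide": [0, 0, 0], "turn": 0, "gripper": 93},
    {"slide": [0, 0, 0], "turn": 0, "gripper": 93},
    {"slide": [0, 0, 0], "turn": 0, "gripper": 93},
  ],
)

```text
time_s: 9.5
position: [0.5967, 0.0338, 0.1208]
ee_rot: [1.0, 0.0, 0.001, -0.0]
contact_force: [-1.5, -0.6, -0.0]
gripper_width: 0.999
```

```bash
python3 -c "
from h import *
st()"
```

```text
{'time_s': 9.5, 'position': [0.597, 0.034, 0.121], 'ee_rot': [1.0, 0.0, 0.001, -0.0], 'contact_force': [-1.457, -0.628, -0.032], 'gripper_width': 0.999, 'joint_positions': [-0.066, 0.756, -0.044, 1.754, 0.052, 0.631, -1.71]}
```

Emit:
step_arm(
  increments=[
    {"slide": [4, 7, 0], "turn": 0, "gripper": 93},
    {"slide": [0, 0, 0], "turn": 0, "gripper": 93},
    {"slide": [0, 0, 0], "turn": 0, "gripper": 93},
    {"slide": [0, 0, 0], "turn": 0, "gripper": 40},
    {"slide": [0, 0, 0], "turn": 0, "gripper": 40},
  ],
)

```text
time_s: 10.0
position: [0.6002, 0.027, 0.1197]
ee_rot: [1.0, 0.001, -0.0, -0.0]
contact_force: [0.0, 0.1, -0.5]
gripper_width: 0.876
```

Emit:
step_arm(
  increments=[
    {"slide": [0, 0, 0], "turn": 0, "gripper": 40},
    {"slide": [0, 0, 0], "turn": 0, "gripper": 40},
    {"slide": [0, 0, 0], "turn": 0, "gripper": 40},
    {"slide": [0, 0, 0], "turn": 0, "gripper": 40},
    {"slide": [0, 0, 0], "turn": 0, "gripper": 40},
  ],
)

```text
time_s: 10.5
position: [0.6003, 0.0269, 0.1198]
ee_rot: [1.0, 0.0, 0.0, -0.0]
contact_force: [0.7, 0.5, -0.3]
gripper_width: 0.494
```

Emit:
step_arm(
  increments=[
    {"slide": [0, 0, -20], "turn": 0, "gripper": 40},
    {"slide": [0, 0, -35], "turn": 0, "gripper": 40},
    {"slide": [0, 0, -30], "turn": 0, "gripper": 40},
    {"slide": [-15, 8, 0], "turn": 0, "gripper": 40},
    {"slide": [-30, 15, 0], "turn": 0, "gripper": 40},
  ],
)

```text
time_s: 11.0
position: [0.5571, 0.0051, 0.206]
ee_rot: [1.0, 0.002, 0.003, -0.001]
contact_force: [-0.1, -0.3, -2.2]
gripper_width: 0.5
```

Emit:
step_arm(
  increments=[
    {"slide": [-40, 20, 0], "turn": 0, "gripper": 40},
    {"slide": [-35, 15, 0], "turn": 0, "gripper": 40},
    {"slide": [-25, 10, 0], "turn": 0, "gripper": 40},
    {"slide": [-10, 5, 0], "turn": 0, "gripper": 40},
    {"slide": [0, 0, 0], "turn": 0, "gripper": 40},
  ],
)

```text
time_s: 11.5
position: [0.4447, -0.0469, 0.205]
ee_rot: [1.0, -0.0, -0.0, 0.0]
contact_force: [1.2, 0.4, 0.7]
gripper_width: 0.491
```

```bash
cat > gap.py <<'E'
import sys
from m2 import *
st(); P=np.array(monitor.read_state()["position"])
f=optics.grab_frame("scene"); w=cloud(f); cv2.imwrite(f"pics/{sys.argv[1]}.png",cv2.resize(f["img"][190:330,240:400],None,fx=4,fy=4)[...,::-1])
# flange: pixels in a slab round its expected height
rim=float(sys.argv[2])
for n,f in(("scene",f),("top",optics.grab_frame("top"))):
    w=cloud(f); lo=(P[0]-.05,P[1]-.05);hi=(P[0]+.05,P[1]+.05)
    print(n,"flange top",circ(blob(w,lo,hi,rim+.004,rim+.012)),"body",circ(blob(w,lo,hi,rim+.012,rim+.02)),"plate",rect(blob(w,(.36,-.13),(.53,.04),.0085,.0115)))
    b=blob(w,lo,hi,rim-.005,P[2]-.06); print(np.round(np.r_[b.min(0),b.max(0)]*1000,1).tolist() if len(b) else None)
E
python3 gap.py g1 .085
```

```text
{'time_s': 11.5, 'position': [0.445, -0.047, 0.205], 'ee_rot': [1.0, -0.0, -0.0, 0.0], 'contact_force': [1.202, 0.426, 0.673], 'gripper_width': 0.491, 'joint_positions': [0.103, 0.455, -0.065, 2.102, 0.052, 0.586, -1.57]}
scene flange top [447.7, -45.2, 37.0, 93.1, 210.0] body [451.2, -41.8, 32.8, 101.6, 44.0] plate [448.9, -44.3, 101.2, 100.8, 57.7]
[420.0, -84.3, 81.1, 482.6, -6.4, 144.9]
top flange top None body None plate [458.6, 17.3, 112.1, 18.1, 23.2]
None
```

Emit:
step_arm(
  increments=[
    {"slide": [1, 0, 10], "turn": 0, "gripper": 40},
    {"slide": [0, 0, 10], "turn": 0, "gripper": 40},
    {"slide": [0, 0, 8], "turn": 0, "gripper": 40},
    {"slide": [0, 0, 6], "turn": 0, "gripper": 40},
    {"slide": [0, 0, 4], "turn": 0, "gripper": 40},
  ],
)

```text
time_s: 12.1
position: [0.4462, -0.0461, 0.1658]
ee_rot: [1.0, 0.001, -0.001, -0.0]
contact_force: [0.2, 0.1, -0.2]
gripper_width: 0.494
```

Emit:
step_arm(
  increments=[
    {"slide": [0, 0, 4], "turn": 0, "gripper": 40},
    {"slide": [0, 0, 3], "turn": 0, "gripper": 40},
    {"slide": [0, 0, 2], "turn": 0, "gripper": 40},
    {"slide": [0, 0, 0], "turn": 0, "gripper": 40},
    {"slide": [0, 0, 0], "turn": 0, "gripper": 40},
  ],
)

```text
time_s: 12.6
position: [0.4464, -0.0463, 0.1596]
ee_rot: [1.0, 0.0, 0.001, 0.0]
contact_force: [-3.6, 0.3, 16.2]
gripper_width: 0.496
```

Emit:
step_arm(
  increments=[
    {"slide": [0, 0, -3], "turn": 0, "gripper": 40},
    {"slide": [-1.5, 0, 0], "turn": 0, "gripper": 40},
    {"slide": [0, 0, 2], "turn": 0, "gripper": 40},
    {"slide": [0, 0, 1], "turn": 0, "gripper": 40},
    {"slide": [0, 0, 0], "turn": 0, "gripper": 40},
  ],
)

```text
time_s: 13.1
position: [0.4452, -0.0463, 0.1595]
ee_rot: [1.0, 0.0, 0.001, 0.0]
contact_force: [-4.0, 0.8, 19.9]
gripper_width: 0.497
```

Emit:
step_arm(
  increments=[
    {"slide": [0, 0, -1.5], "turn": 0, "gripper": 40},
    {"slide": [0, 0, 0], "turn": 0, "gripper": 60},
    {"slide": [0, 0, 0], "turn": 0, "gripper": 60},
    {"slide": [0, 0, 0], "turn": 0, "gripper": 60},
    {"slide": [0, 0, 0], "turn": 0, "gripper": 60},
  ],
)

```text
time_s: 13.6
position: [0.4449, -0.0463, 0.159]
ee_rot: [1.0, 0.0, -0.0, -0.0]
contact_force: [0.6, -0.7, -0.1]
gripper_width: 0.643
```

```bash
python3 gap.py g2 .040
```

```text
{'time_s': 13.6, 'position': [0.445, -0.046, 0.159], 'ee_rot': [1.0, 0.0, -0.0, -0.0], 'contact_force': [0.558, -0.733, -0.072], 'gripper_width': 0.643, 'joint_positions': [0.093, 0.54, -0.055, 2.144, 0.064, 0.459, -1.581]}
scene flange top [450.0, -43.8, 37.1, 47.8, 200.0] body [461.4, -38.2, 24.1, 55.4, 37.0] plate [444.6, -51.7, 118.7, 102.1, 58.0]
[428.7, -90.7, 37.6, 484.7, 0.2, 98.9]
top flange top None body None plate [413.9, -3.6, 5.7, 0.0, -116.5]
None
```

View pics/g2.png

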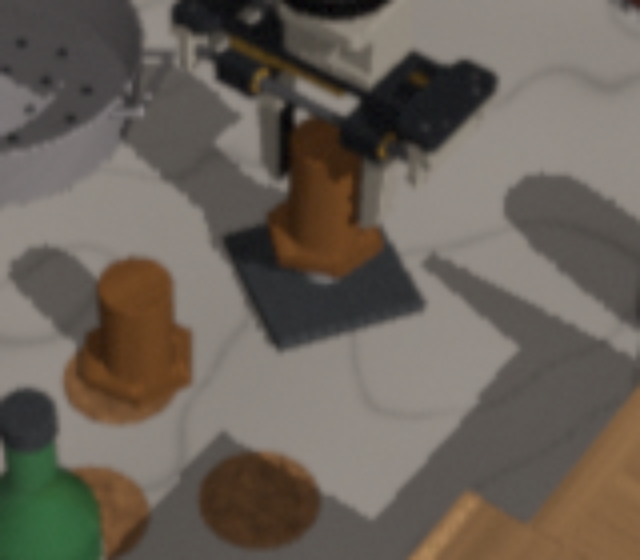

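The picture shows the sleeve at (325,200) upright with its flange clear of the dark plate and a bit of pin visible at (322,275). It stands on the shoulder, so it has the narrow bore and goes in the drawer.

Emit:
step_arm(
  increments=[
    {"slide": [0, 0, 0], "turn": 0, "gripper": 40},
    {"slide": [0, 0, 0], "turn": 0, "gripper": 40},
    {"slide": [0, 0, 0], "turn": 0, "gripper": 40},
    {"slide": [0, 0, -10], "turn": 0, "gripper": 40},
    {"slide": [0, 0, -20], "turn": 0, "gripper": 40},
  ],
)

```text
time_s: 14.2
position: [0.444, -0.0462, 0.189]
ee_rot: [1.0, 0.0, -0.002, -0.0]
contact_force: [0.2, 0.4, -1.5]
gripper_width: 0.496
```

Emit:
step_arm(
  increments=[
    {"slide": [0, 0, -25], "turn": 0, "gripper": 40},
    {"slide": [0, 0, -15], "turn": 0, "gripper": 40},
    {"slide": [8, -20, 0], "turn": 0, "gripper": 40},
    {"slide": [10, -35, 0], "turn": 0, "gripper": 40},
    {"slide": [12, -40, 0], "turn": 0, "gripper": 40},
  ],
)

```text
time_s: 14.7
position: [0.475, 0.0483, 0.2303]
ee_rot: [1.0, -0.001, 0.0, 0.0]
contact_force: [1.2, 0.5, -0.5]
gripper_width: 0.491
```

Emit:
step_arm(
  increments=[
    {"slide": [12, -40, 0], "turn": 0, "gripper": 40},
    {"slide": [12, -40, 0], "turn": 0, "gripper": 40},
    {"slide": [12, -40, 0], "turn": 0, "gripper": 40},
    {"slide": [10, -40, 0], "turn": 0, "gripper": 40},
    {"slide": [8, -35, 0], "turn": 0, "gripper": 40},
  ],
)

```text
time_s: 15.2
position: [0.5287, 0.2462, 0.23]
ee_rot: [1.0, 0.001, 0.0, -0.0]
contact_force: [-0.8, -0.8, -1.7]
gripper_width: 0.495
```

Emit:
step_arm(
  increments=[
    {"slide": [2, -15, 0], "turn": 0, "gripper": 40},
    {"slide": [0, -3, 0], "turn": 0, "gripper": 40},
    {"slide": [0, 0, 15], "turn": 0, "gripper": 40},
    {"slide": [0, 0, 0], "turn": 0, "gripper": 40},
    {"slide": [0, 0, 0], "turn": 0, "gripper": 40},
  ],
)

```text
time_s: 15.7
position: [0.5306, 0.2594, 0.2144]
ee_rot: [1.0, -0.001, -0.0, 0.001]
contact_force: [1.1, -0.4, -1.1]
gripper_width: 0.498
```

Emit:
step_arm(
  increments=[
    {"slide": [0, -2, 30], "turn": 0, "gripper": 40},
    {"slide": [0, 0, 30], "turn": 0, "gripper": 40},
    {"slide": [0, 0, 12], "turn": 0, "gripper": 40},
    {"slide": [0, 0, 2], "turn": 0, "gripper": 40},
    {"slide": [0, 0, 1.5], "turn": 0, "gripper": 40},
  ],
)

```text
time_s: 16.2
position: [0.5314, 0.2636, 0.1397]
ee_rot: [1.0, 0.0, 0.001, -0.0]
contact_force: [0.6, 0.1, -0.6]
gripper_width: 0.494
```

Emit:
step_arm(
  increments=[
    {"slide": [0, 0, 0], "turn": 0, "gripper": 56},
    {"slide": [0, 0, 0], "turn": 0, "gripper": 56},
    {"slide": [0, 0, 0], "turn": 0, "gripper": 56},
    {"slide": [0, 0, -20], "turn": 0, "gripper": 56},
    {"slide": [0, 0, -35], "turn": 0, "gripper": 56},
  ],
)

```text
time_s: 16.7
position: [0.5294, 0.2632, 0.1927]
ee_rot: [1.0, 0.001, -0.002, 0.001]
contact_force: [0.2, 0.5, -0.0]
gripper_width: 0.604
```

Emit:
step_arm(
  increments=[
    {"slide": [0, 0, -35], "turn": 0, "gripper": 56},
    {"slide": [0, 0, -15], "turn": 0, "gripper": 56},
    {"slide": [-10, 0, -15], "turn": 0, "gripper": 93},
    {"slide": [0, 0, 0], "turn": 0, "gripper": 93},
    {"slide": [0, 0, 0], "turn": 0, "gripper": 93},
  ],
)

```text
time_s: 17.2
position: [0.5198, 0.2638, 0.2585]
ee_rot: [1.0, 0.001, -0.0, 0.0]
contact_force: [-0.2, -0.2, -0.5]
gripper_width: 0.814
```

```bash
python3 front.py
python3 - <<'E'
from m2 import *
import sl; sl.sleeves()
f=optics.grab_frame("scene"); cv2.imwrite("pics/s3.png",f["img"][...,::-1]); w=cloud(f)
print("drawer sleeve",circ(blob(w,(.44,.19),(.62,.43),.097,.107)))
E
```

```text
top 0.18 {0.42: 4, 0.425: 57, 0.43: 61, 0.435: 39, 0.625: 6}
top 0.34 {0.38: 14, 0.385: 13, 0.42: 29, 0.425: 42, 0.43: 47, 0.435: 15}
scene 0.18 {0.425: 8, 0.43: 44, 0.435: 56, 0.44: 40}
scene 0.34 {0.38: 21, 0.385: 16, 0.39: 10, 0.42: 12, 0.425: 72, 0.43: 88, 0.435: 91, 0.44: 24}
top 0.072 [360. 209.] [569.7, -95.3, 22.8, 71.6, 203.0]
scene 0.072 [274. 262.] [572.7, -93.7, 23.7, 71.9, 185.0]
drawer sleeve [449.9, 309.8, 119.9, 101.6, 430.0]
```

View pics/s3.png

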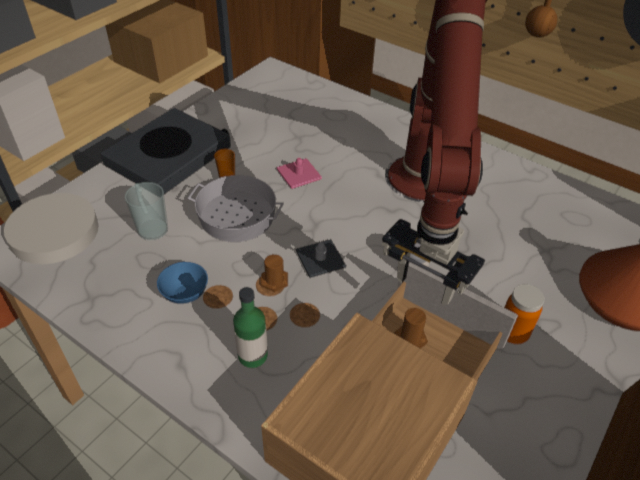

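The picture shows the 84 mm sleeve standing in the open drawer at (414,325). The 72 mm sleeve is at (274,268) and has been knocked about 23 mm towards the robot, to (571,-94) mm.

Emit:
step_arm(
  increments=[
    {"slide": [3, 20, 0], "turn": 0, "gripper": 93},
    {"slide": [6, 40, 0], "turn": 0, "gripper": 93},
    {"slide": [6, 40, 0], "turn": 0, "gripper": 93},
    {"slide": [6, 40, 0], "turn": 0, "gripper": 93},
    {"slide": [6, 40, 0], "turn": 0, "gripper": 93},
  ],
)

```text
time_s: 17.95
position: [0.5479, 0.0821, 0.2583]
ee_rot: [1.0, 0.0, -0.0, 0.0]
contact_force: [-0.0, 0.0, -0.3]
gripper_width: 0.999
```

Emit:
step_arm(
  increments=[
    {"slide": [6, 40, 0], "turn": 0, "gripper": 93},
    {"slide": [6, 40, 0], "turn": 0, "gripper": 93},
    {"slide": [6, 40, 0], "turn": 0, "gripper": 93},
    {"slide": [4, 35, 0], "turn": 0, "gripper": 93},
    {"slide": [2, 23, 0], "turn": 0, "gripper": 93},
  ],
)

```text
time_s: 18.45
position: [0.5718, -0.0982, 0.2581]
ee_rot: [1.0, -0.002, -0.0, 0.001]
contact_force: [0.3, -0.8, -0.1]
gripper_width: 1.002
```

Emit:
step_arm(
  increments=[
    {"slide": [0, 0, 20], "turn": 0, "gripper": 93},
    {"slide": [0, 0, 40], "turn": 0, "gripper": 93},
    {"slide": [0, 0, 0], "turn": 0, "gripper": 93},
    {"slide": [0, 0, 0], "turn": 0, "gripper": 93},
    {"slide": [0, 0, 0], "turn": 0, "gripper": 93},
  ],
)

```text
time_s: 18.95
position: [0.573, -0.0941, 0.2003]
ee_rot: [1.0, 0.001, 0.001, 0.0]
contact_force: [0.3, 0.6, 0.3]
gripper_width: 0.998
```

Emit:
step_arm(
  increments=[
    {"slide": [-1.5, 0, 20], "turn": 0, "gripper": 93},
    {"slide": [0, 0, 30], "turn": 0, "gripper": 93},
    {"slide": [0, 0, 25], "turn": 0, "gripper": 93},
    {"slide": [0, 0, 10], "turn": 0, "gripper": 93},
    {"slide": [0, 0, 0], "turn": 0, "gripper": 93},
  ],
)

```text
time_s: 19.45
position: [0.5706, -0.094, 0.1138]
ee_rot: [1.0, 0.001, -0.0, -0.0]
contact_force: [0.5, 0.9, 0.8]
gripper_width: 1.001
```

Emit:
step_arm(
  increments=[
    {"slide": [0, 0, 0], "turn": 0, "gripper": 40},
    {"slide": [0, 0, 0], "turn": 0, "gripper": 40},
    {"slide": [0, 0, 0], "turn": 0, "gripper": 40},
    {"slide": [0, 0, 0], "turn": 0, "gripper": 40},
    {"slide": [0, 0, 0], "turn": 0, "gripper": 40},
  ],
)

```text
time_s: 19.95
position: [0.5706, -0.0942, 0.1142]
ee_rot: [1.0, 0.0, 0.0, 0.0]
contact_force: [-0.9, -0.3, 0.1]
gripper_width: 0.619
```

Emit:
step_arm(
  increments=[
    {"slide": [0, 0, 0], "turn": 0, "gripper": 40},
    {"slide": [0, 0, 0], "turn": 0, "gripper": 40},
    {"slide": [0, 0, 0], "turn": 0, "gripper": 40},
    {"slide": [0, 0, 0], "turn": 0, "gripper": 40},
    {"slide": [0, 0, 0], "turn": 0, "gripper": 40},
  ],
)

```text
time_s: 20.45
position: [0.5704, -0.0944, 0.1138]
ee_rot: [1.0, 0.0, -0.0, 0.0]
contact_force: [-0.2, -0.8, 0.3]
gripper_width: 0.485
```

Emit:
step_arm(
  increments=[
    {"slide": [0, 0, -20], "turn": 0, "gripper": 40},
    {"slide": [0, 0, -35], "turn": 0, "gripper": 40},
    {"slide": [0, 0, -30], "turn": 0, "gripper": 40},
    {"slide": [-15, -6, 0], "turn": 0, "gripper": 40},
    {"slide": [-30, -12, 0], "turn": 0, "gripper": 40},
  ],
)

```text
time_s: 20.95
position: [0.5272, -0.0768, 0.1999]
ee_rot: [1.0, -0.0, 0.003, 0.0]
contact_force: [-0.0, 1.2, -1.3]
gripper_width: 0.487
```

Emit:
step_arm(
  increments=[
    {"slide": [-35, -12, 0], "turn": 0, "gripper": 40},
    {"slide": [-30, -12, 0], "turn": 0, "gripper": 40},
    {"slide": [-15, -6, 0], "turn": 0, "gripper": 40},
    {"slide": [0, 0, 0], "turn": 0, "gripper": 40},
    {"slide": [0, 0, 0], "turn": 0, "gripper": 40},
  ],
)

```text
time_s: 21.45
position: [0.4464, -0.0464, 0.199]
ee_rot: [1.0, 0.0, 0.001, 0.0]
contact_force: [0.8, -0.3, -1.4]
gripper_width: 0.487
```

```bash
python3 gap.py g3 .085
```

```text
{'time_s': 21.45, 'position': [0.446, -0.046, 0.199], 'ee_rot': [1.0, 0.0, 0.001, 0.0], 'contact_force': [0.819, -0.269, -1.413], 'gripper_width': 0.487, 'joint_positions': [0.092, 0.467, -0.052, 2.105, 0.044, 0.569, -1.561]}
scene flange top [449.7, -46.2, 39.3, 93.0, 195.0] body [457.8, -47.2, 28.7, 100.3, 46.0] plate [448.1, -44.8, 102.8, 100.4, 57.9]
[424.0, -85.4, 81.9, 485.8, -6.7, 138.9]
top flange top None body None plate [427.8, 4.4, 43.3, 17.1, 25.8]
None
```

Emit:
step_arm(
  increments=[
    {"slide": [-1, -0.5, 10], "turn": 0, "gripper": 40},
    {"slide": [0, 0, 10], "turn": 0, "gripper": 40},
    {"slide": [0, 0, 8], "turn": 0, "gripper": 40},
    {"slide": [0, 0, 6], "turn": 0, "gripper": 40},
    {"slide": [0, 0, 4], "turn": 0, "gripper": 40},
  ],
)

```text
time_s: 22.05
position: [0.4442, -0.0458, 0.1598]
ee_rot: [1.0, 0.0, -0.001, -0.0]
contact_force: [-0.1, -0.0, -0.7]
gripper_width: 0.483
```

Emit:
step_arm(
  increments=[
    {"slide": [0, 0, 4], "turn": 0, "gripper": 40},
    {"slide": [0, 0, 3], "turn": 0, "gripper": 40},
    {"slide": [0, 0, 3], "turn": 0, "gripper": 40},
    {"slide": [0, 0, 0], "turn": 0, "gripper": 40},
    {"slide": [0, 0, 0], "turn": 0, "gripper": 40},
  ],
)

```text
time_s: 22.55
position: [0.445, -0.046, 0.1532]
ee_rot: [1.0, 0.0, 0.001, 0.0]
contact_force: [-4.2, -0.5, 19.2]
gripper_width: 0.487
```

Emit:
step_arm(
  increments=[
    {"slide": [0, 0, -3], "turn": 0, "gripper": 40},
    {"slide": [2, 0, 0], "turn": 0, "gripper": 40},
    {"slide": [0, 0, 2], "turn": 0, "gripper": 40},
    {"slide": [0, 0, 1], "turn": 0, "gripper": 40},
    {"slide": [0, 0, 0], "turn": 0, "gripper": 40},
  ],
)

```text
time_s: 23.05
position: [0.447, -0.0459, 0.153]
ee_rot: [1.0, 0.0, 0.001, 0.0]
contact_force: [-3.9, 1.3, 24.8]
gripper_width: 0.486
```

Emit:
step_arm(
  increments=[
    {"slide": [0, 0, -2], "turn": 0, "gripper": 40},
    {"slide": [0, 0, 0], "turn": 0, "gripper": 60},
    {"slide": [0, 0, 0], "turn": 0, "gripper": 60},
    {"slide": [0, 0, 0], "turn": 0, "gripper": 60},
    {"slide": [0, 0, 0], "turn": 0, "gripper": 60},
  ],
)

```text
time_s: 23.55
position: [0.4463, -0.0458, 0.1524]
ee_rot: [1.0, 0.0, -0.0, -0.0]
contact_force: [-0.4, 0.0, 0.1]
gripper_width: 0.643
```

```bash
python3 gap.py g4 .040
```

```text
{'time_s': 23.55, 'position': [0.446, -0.046, 0.152], 'ee_rot': [1.0, 0.0, -0.0, -0.0], 'contact_force': [-0.374, 0.015, 0.143], 'gripper_width': 0.643, 'joint_positions': [0.084, 0.554, -0.044, 2.146, 0.054, 0.443, -1.571]}
scene flange top [451.4, -44.8, 37.0, 47.8, 183.0] body [457.2, -36.1, 25.0, 56.5, 51.0] plate [448.5, -44.2, 101.1, 100.8, 56.9]
[433.0, -88.4, 36.1, 485.5, 0.8, 92.2]
top flange top None body None plate [416.4, -4.9, 17.1, 5.7, 62.3]
None
```

View pics/g4.png

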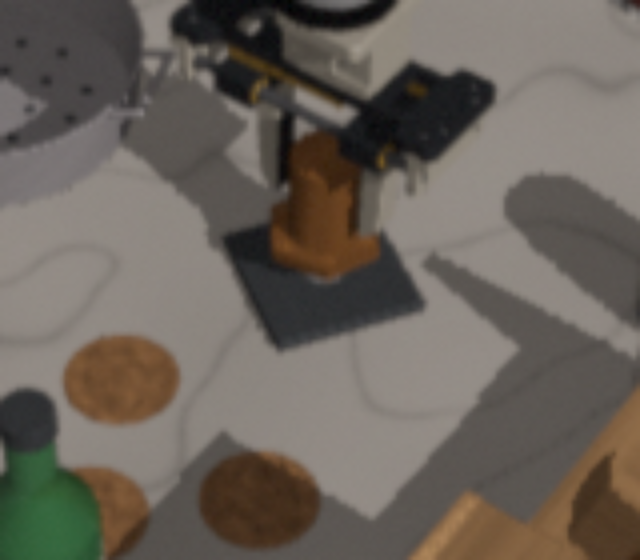

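The picture shows the 72 mm sleeve at (325,205) upright with a gap of pin at (320,278), so it appears to rest on the shoulder. To rule out a wide bore hung up by misalignment, I'll do a gentle lateral-play test. A narrow bore meets the pilot after about 2 mm; a wide one has about 7 mm.

Emit:
step_arm(
  increments=[
    {"slide": [0, 0, 0], "turn": 0, "gripper": 40},
    {"slide": [0, 0, 0], "turn": 0, "gripper": 40},
    {"slide": [0, 0, 0], "turn": 0, "gripper": 40},
    {"slide": [0, 0, -3], "turn": 0, "gripper": 40},
    {"slide": [-2, 0, 0], "turn": 0, "gripper": 40},
  ],
)

```text
time_s: 24.15
position: [0.4447, -0.0458, 0.1561]
ee_rot: [1.0, 0.0, 0.0, -0.0]
contact_force: [-0.5, -0.5, -0.8]
gripper_width: 0.483
```

Emit:
step_arm(
  increments=[
    {"slide": [-1, 0, 0], "turn": 0, "gripper": 40},
    {"slide": [-1, 0, 0], "turn": 0, "gripper": 40},
    {"slide": [0, 0, 0], "turn": 0, "gripper": 40},
    {"slide": [0, 0, 0], "turn": 0, "gripper": 40},
    {"slide": [0, 0, 0], "turn": 0, "gripper": 40},
  ],
)

```text
time_s: 24.65
position: [0.4434, -0.0459, 0.156]
ee_rot: [1.0, 0.0, 0.001, 0.0]
contact_force: [3.5, 0.4, -2.2]
gripper_width: 0.487
```

Emit:
step_arm(
  increments=[
    {"slide": [-1, 0, 0], "turn": 0, "gripper": 40},
    {"slide": [-1, 0, 0], "turn": 0, "gripper": 40},
    {"slide": [0, 0, 0], "turn": 0, "gripper": 40},
    {"slide": [0, 0, 0], "turn": 0, "gripper": 40},
    {"slide": [0, 0, 0], "turn": 0, "gripper": 40},
  ],
)

```text
time_s: 25.15
position: [0.4417, -0.0459, 0.156]
ee_rot: [1.0, 0.0, 0.002, 0.0]
contact_force: [4.6, -0.5, -2.5]
gripper_width: 0.486
```

Emit:
step_arm(
  increments=[
    {"slide": [2, 0, 0], "turn": 0, "gripper": 40},
    {"slide": [2, 0, 0], "turn": 0, "gripper": 40},
    {"slide": [1, 0, 0], "turn": 0, "gripper": 40},
    {"slide": [0, 0, 0], "turn": 0, "gripper": 40},
    {"slide": [0, 0, 0], "turn": 0, "gripper": 40},
  ],
)

```text
time_s: 25.65
position: [0.4443, -0.0456, 0.1555]
ee_rot: [1.0, 0.0, -0.001, -0.0]
contact_force: [0.8, 0.0, -0.8]
gripper_width: 0.484
```

Emit:
step_arm(
  increments=[
    {"slide": [1, 0, 0], "turn": 0, "gripper": 40},
    {"slide": [1, 0, 0], "turn": 0, "gripper": 40},
    {"slide": [0, 0, 0], "turn": 0, "gripper": 40},
    {"slide": [0, 0, 0], "turn": 0, "gripper": 40},
    {"slide": [0, 0, 0], "turn": 0, "gripper": 40},
  ],
)

```text
time_s: 26.15
position: [0.4458, -0.0459, 0.1554]
ee_rot: [1.0, 0.0, -0.002, -0.0]
contact_force: [-5.8, -1.2, 0.6]
gripper_width: 0.485
```

Emit:
step_arm(
  increments=[
    {"slide": [-2, 0, 0], "turn": 0, "gripper": 40},
    {"slide": [0, 0, 3], "turn": 0, "gripper": 40},
    {"slide": [0, 0, 1], "turn": 0, "gripper": 40},
    {"slide": [0, 0, 0], "turn": 0, "gripper": 40},
    {"slide": [0, 0, 0], "turn": 0, "gripper": 40},
  ],
)

```text
time_s: 26.65
position: [0.4466, -0.0461, 0.1526]
ee_rot: [1.0, 0.0, 0.002, 0.0]
contact_force: [-3.0, -1.2, 6.8]
gripper_width: 0.487
```

Contact came on both sides within about 4 mm of travel, so the bore is narrow. It also goes in the drawer.

Emit:
step_arm(
  increments=[
    {"slide": [-1, 0, -10], "turn": 0, "gripper": 40},
    {"slide": [0, 0, -25], "turn": 0, "gripper": 40},
    {"slide": [0, 0, -35], "turn": 0, "gripper": 40},
    {"slide": [0, 0, -25], "turn": 0, "gripper": 40},
    {"slide": [4, -20, 0], "turn": 0, "gripper": 40},
  ],
)

```text
time_s: 27.15
position: [0.4516, -0.0279, 0.2511]
ee_rot: [1.0, -0.002, 0.006, 0.001]
contact_force: [-0.0, -0.4, 0.3]
gripper_width: 0.483
```

Emit:
step_arm(
  increments=[
    {"slide": [8, -35, 0], "turn": 0, "gripper": 40},
    {"slide": [8, -40, 0], "turn": 0, "gripper": 40},
    {"slide": [8, -40, 0], "turn": 0, "gripper": 40},
    {"slide": [8, -40, 0], "turn": 0, "gripper": 40},
    {"slide": [8, -40, 0], "turn": 0, "gripper": 40},
  ],
)

```text
time_s: 27.65
position: [0.4897, 0.1718, 0.248]
ee_rot: [1.0, 0.001, 0.002, -0.001]
contact_force: [0.7, -0.2, -0.9]
gripper_width: 0.483
```

Emit:
step_arm(
  increments=[
    {"slide": [8, -40, 0], "turn": 0, "gripper": 40},
    {"slide": [8, -40, 0], "turn": 0, "gripper": 40},
    {"slide": [8, -40, 0], "turn": 0, "gripper": 40},
    {"slide": [8, -35, 0], "turn": 0, "gripper": 40},
    {"slide": [6, -25, 0], "turn": 0, "gripper": 40},
  ],
)

```text
time_s: 28.15
position: [0.5264, 0.3539, 0.2478]
ee_rot: [1.0, 0.002, 0.002, -0.003]
contact_force: [0.3, -0.3, -1.5]
gripper_width: 0.487
```

Emit:
step_arm(
  increments=[
    {"slide": [2, -10, 0], "turn": 0, "gripper": 40},
    {"slide": [0, 0, 0], "turn": 0, "gripper": 40},
    {"slide": [0, 0, 0], "turn": 0, "gripper": 40},
    {"slide": [0, 0, 0], "turn": 0, "gripper": 40},
    {"slide": [0, 0, 0], "turn": 0, "gripper": 40},
  ],
)

```text
time_s: 28.65
position: [0.5285, 0.3575, 0.2471]
ee_rot: [1.0, -0.001, 0.0, 0.0]
contact_force: [0.3, -0.5, -0.4]
gripper_width: 0.486
```

Emit:
step_arm(
  increments=[
    {"slide": [0, -3, 25], "turn": 0, "gripper": 40},
    {"slide": [0, 0, 35], "turn": 0, "gripper": 40},
    {"slide": [0, 0, 35], "turn": 0, "gripper": 40},
    {"slide": [0, 0, 14], "turn": 0, "gripper": 40},
    {"slide": [0, 0, 4], "turn": 0, "gripper": 40},
  ],
)

```text
time_s: 29.15
position: [0.5276, 0.3612, 0.1323]
ee_rot: [1.0, 0.0, -0.001, 0.001]
contact_force: [-0.2, 0.2, -1.4]
gripper_width: 0.484
```

Emit:
step_arm(
  increments=[
    {"slide": [0, 0, 1], "turn": 0, "gripper": 40},
    {"slide": [0, 0, 0], "turn": 0, "gripper": 56},
    {"slide": [0, 0, 0], "turn": 0, "gripper": 56},
    {"slide": [0, 0, 0], "turn": 0, "gripper": 56},
    {"slide": [0, 0, -15], "turn": 0, "gripper": 56},
  ],
)

```text
time_s: 29.65
position: [0.5272, 0.3617, 0.1472]
ee_rot: [1.0, 0.0, -0.001, 0.001]
contact_force: [-0.7, -0.0, -0.6]
gripper_width: 0.605
```

Emit:
step_arm(
  increments=[
    {"slide": [0, 0, -30], "turn": 0, "gripper": 56},
    {"slide": [0, 0, -40], "turn": 0, "gripper": 56},
    {"slide": [0, 0, -25], "turn": 0, "gripper": 0},
    {"slide": [0, 0, -5], "turn": 0, "gripper": 0},
    {"slide": [0, 0, 0], "turn": 0, "gripper": 0},
  ],
)

```text
time_s: 30.15
position: [0.5283, 0.3625, 0.2496]
ee_rot: [1.0, 0.0, 0.001, -0.001]
contact_force: [-0.2, -0.2, -1.0]
gripper_width: 0.393
```

Emit:
step_arm(
  increments=[
    {"slide": [-20, 7, 0], "turn": 0, "gripper": 0},
    {"slide": [-35, 13, 0], "turn": 0, "gripper": 0},
    {"slide": [-40, 15, 0], "turn": 0, "gripper": 0},
    {"slide": [-35, 13, 0], "turn": 0, "gripper": 0},
    {"slide": [-15, 6, 0], "turn": 0, "gripper": 0},
  ],
)

```text
time_s: 30.65
position: [0.3788, 0.3062, 0.2463]
ee_rot: [1.0, 0.001, -0.003, 0.002]
contact_force: [0.7, 0.2, -0.4]
gripper_width: 0.01
```

Emit:
step_arm(
  increments=[
    {"slide": [0, 0, 0], "turn": 0, "gripper": 0},
    {"slide": [0, 0, 0], "turn": 0, "gripper": 0},
    {"slide": [0, 0, 0], "turn": 0, "gripper": 0},
    {"slide": [0, 0, 0], "turn": 0, "gripper": 0},
    {"slide": [0, 0, 0], "turn": 0, "gripper": 0},
  ],
)

```text
time_s: 31.15
position: [0.3838, 0.3082, 0.2475]
ee_rot: [1.0, 0.0, 0.0, 0.0]
contact_force: [1.0, -0.6, -0.5]
gripper_width: 0.006
```

```bash
python3 front.py
python3 - <<'E'
from m2 import *
st(); f=optics.grab_frame("scene"); cv2.imwrite("pics/s5.png",f["img"][...,::-1])
E
```

```text
top 0.18 {0.42: 7, 0.425: 66, 0.43: 81, 0.435: 67, 0.625: 7}
top 0.34 {0.425: 4, 0.43: 13, 0.435: 11, 0.625: 4}
scene 0.18 {0.425: 46, 0.43: 71, 0.435: 79, 0.44: 47}
scene 0.34 {0.38: 14, 0.385: 13, 0.39: 6, 0.42: 10, 0.425: 66, 0.43: 90, 0.435: 98, 0.44: 23}
{'time_s': 31.25, 'position': [0.384, 0.308, 0.248], 'ee_rot': [1.0, 0.0, -0.0, -0.0], 'contact_force': [-0.446, 0.416, 0.568], 'gripper_width': 0.005, 'joint_positions': [-0.671, 0.444, -0.072, 1.94, 0.045, 0.759, -2.338]}
```

View pics/s5.png

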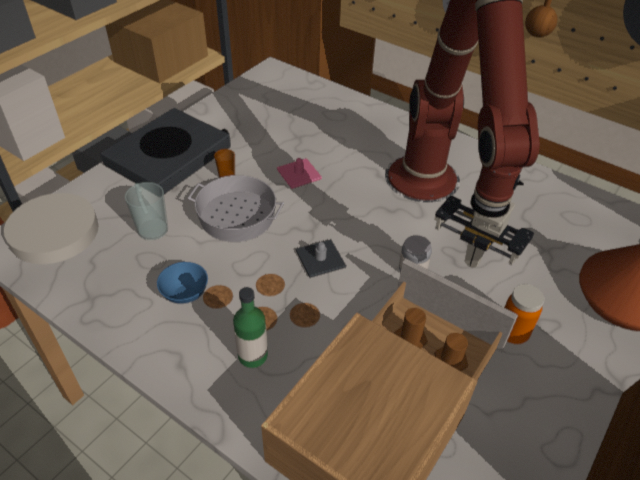

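The picture shows both sleeves standing in the drawer, at (414,325) and (455,348), and the gripper in front of the drawer front. The bystanders are unmoved. Next I push the drawer shut.

Emit:
step_arm(
  increments=[
    {"slide": [0, 0, 35], "turn": 0, "gripper": 0},
    {"slide": [0, 0, 35], "turn": 0, "gripper": 0},
    {"slide": [0, 0, 4], "turn": 0, "gripper": 0},
    {"slide": [15, 0, 0], "turn": 0, "gripper": 0},
    {"slide": [12, 0, 0], "turn": 0, "gripper": 0},
  ],
)

```text
time_s: 31.8
position: [0.4111, 0.3086, 0.1746]
ee_rot: [1.0, 0.001, 0.001, -0.0]
contact_force: [0.1, 0.3, -0.1]
gripper_width: 0.002
```

Emit:
step_arm(
  increments=[
    {"slide": [6, 0, 0], "turn": 0, "gripper": 0},
    {"slide": [6, 0, 0], "turn": 0, "gripper": 0},
    {"slide": [8, 0, 0], "turn": 0, "gripper": 0},
    {"slide": [10, 0, 0], "turn": 0, "gripper": 0},
    {"slide": [12, 0, 0], "turn": 0, "gripper": 0},
  ],
)

```text
time_s: 32.3
position: [0.4525, 0.3085, 0.1741]
ee_rot: [1.0, 0.001, -0.0, -0.0]
contact_force: [-1.8, 1.6, 0.5]
gripper_width: 0.009
```

Emit:
step_arm(
  increments=[
    {"slide": [12, 0, 0], "turn": 0, "gripper": 0},
    {"slide": [12, 0, 0], "turn": 0, "gripper": 0},
    {"slide": [12, 0, 0], "turn": 0, "gripper": 0},
    {"slide": [12, 0, 0], "turn": 0, "gripper": 0},
    {"slide": [12, 0, 0], "turn": 0, "gripper": 0},
  ],
)

```text
time_s: 32.8
position: [0.5131, 0.3082, 0.1736]
ee_rot: [1.0, 0.0, -0.0, -0.0]
contact_force: [-1.0, 0.7, 0.6]
gripper_width: 0.006
```

Emit:
step_arm(
  increments=[
    {"slide": [12, 0, 0], "turn": 0, "gripper": 0},
    {"slide": [12, 0, 0], "turn": 0, "gripper": 0},
    {"slide": [12, 0, 0], "turn": 0, "gripper": 0},
    {"slide": [12, 0, 0], "turn": 0, "gripper": 0},
    {"slide": [10, 0, 0], "turn": 0, "gripper": 0},
  ],
)

```text
time_s: 33.3
position: [0.5696, 0.3084, 0.1736]
ee_rot: [1.0, 0.001, -0.002, 0.0]
contact_force: [-5.3, 0.5, 2.9]
gripper_width: 0.003
```

Now .5696 of the .6033 stop.

Emit:
step_arm(
  increments=[
    {"slide": [8, 0, 0], "turn": 0, "gripper": 0},
    {"slide": [8, 0, 0], "turn": 0, "gripper": 0},
    {"slide": [7, 0, 0], "turn": 0, "gripper": 0},
    {"slide": [5, 0, 0], "turn": 0, "gripper": 0},
    {"slide": [3, 0, 0], "turn": 0, "gripper": 0},
  ],
)

```text
time_s: 33.8
position: [0.6013, 0.3087, 0.1736]
ee_rot: [1.0, 0.001, -0.0, -0.0]
contact_force: [-3.6, 1.0, -0.2]
gripper_width: 0.005
```

Emit:
step_arm(
  increments=[
    {"slide": [2, 0, 0], "turn": 0, "gripper": 0},
    {"slide": [1.5, 0, 0], "turn": 0, "gripper": 0},
    {"slide": [0, 0, 0], "turn": 0, "gripper": 0},
    {"slide": [0, 0, 0], "turn": 0, "gripper": 0},
    {"slide": [0, 0, 0], "turn": 0, "gripper": 0},
  ],
)

```text
time_s: 34.3
position: [0.6032, 0.3087, 0.1736]
ee_rot: [1.0, 0.001, -0.002, 0.0]
contact_force: [-6.5, 1.7, 2.3]
gripper_width: 0.007
```

Emit:
step_arm(
  increments=[
    {"slide": [-5, 0, 0], "turn": 0, "gripper": 0},
    {"slide": [-10, 0, 0], "turn": 0, "gripper": 0},
    {"slide": [-25, 0, 0], "turn": 0, "gripper": 0},
    {"slide": [-40, 0, 0], "turn": 0, "gripper": 0},
    {"slide": [-25, 0, -30], "turn": 0, "gripper": 0},
  ],
)

```text
time_s: 34.8
position: [0.4959, 0.3062, 0.2007]
ee_rot: [1.0, 0.0, -0.003, 0.003]
contact_force: [0.4, 0.9, 0.6]
gripper_width: 0.007
```

Emit:
step_arm(
  increments=[
    {"slide": [-25, 0, -35], "turn": 0, "gripper": 0},
    {"slide": [0, 0, -35], "turn": 0, "gripper": 0},
    {"slide": [0, 0, 0], "turn": 0, "gripper": 0},
    {"slide": [0, 0, 0], "turn": 0, "gripper": 0},
    {"slide": [0, 0, 0], "turn": 0, "gripper": 0},
  ],
)

```text
time_s: 35.3
position: [0.4748, 0.3072, 0.2729]
ee_rot: [1.0, -0.0, -0.0, 0.001]
contact_force: [0.1, 0.5, -0.2]
gripper_width: 0.005
```

Emit:
step_arm(
  increments=[
    {"slide": [0, 0, 0], "turn": 0, "gripper": 0},
    {"slide": [0, 0, 0], "turn": 0, "gripper": 0},
    {"slide": [0, 0, 0], "turn": 0, "gripper": 0},
    {"slide": [0, 0, 0], "turn": 0, "gripper": 0},
    {"slide": [0, 0, 0], "turn": 0, "gripper": 0},
  ],
)

```text
time_s: 35.8
position: [0.4746, 0.3082, 0.2736]
ee_rot: [1.0, 0.0, -0.0, 0.0]
contact_force: [-0.1, -0.5, -0.2]
gripper_width: -0.0
```

```bash
python3 front.py
python3 - <<'E'
from m2 import *
st(); f=optics.grab_frame("scene"); cv2.imwrite("pics/s6.png",f["img"][...,::-1])
E
```

```text
top 0.18 {0.6: 78, 0.605: 82, 0.61: 76, 0.615: 8, 0.625: 5}
top 0.34 {0.595: 9, 0.6: 61, 0.605: 68, 0.61: 53, 0.625: 5}
scene 0.18 {0.6: 32, 0.605: 88, 0.61: 90, 0.615: 100}
scene 0.34 {0.38: 21, 0.385: 14, 0.39: 5, 0.6: 68, 0.605: 105, 0.61: 109, 0.615: 65}
{'time_s': 35.9, 'position': [0.475, 0.308, 0.274], 'ee_rot': [1.0, 0.0, 0.0, -0.0], 'contact_force': [0.477, 0.33, 0.795], 'gripper_width': 0.002, 'joint_positions': [-0.561, 0.515, -0.082, 1.71, 0.051, 0.919, -2.233]}
```

View pics/s6.png

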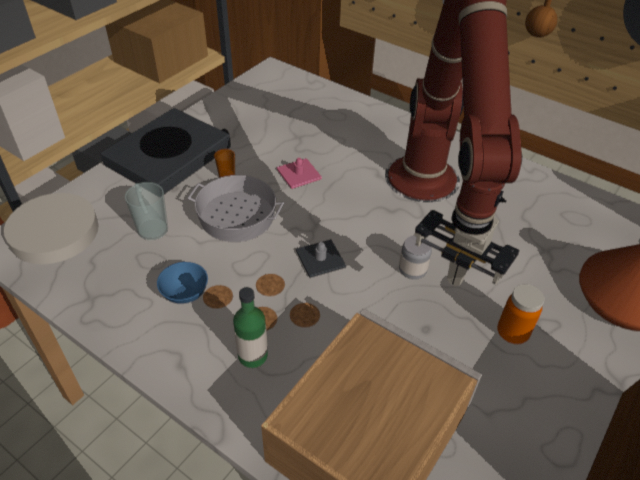

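The drawer looks shut at (420,350) and the counter is otherwise as it was. I'll compare the front with its shut position in the first frame.

Emit:
step_arm(
  increments=[
    {"slide": [0, 0, 0], "turn": 0, "gripper": 0},
    {"slide": [0, 0, 0], "turn": 0, "gripper": 0},
    {"slide": [0, 0, 0], "turn": 0, "gripper": 0},
    {"slide": [0, 0, 0], "turn": 0, "gripper": 0},
    {"slide": [0, 0, 0], "turn": 0, "gripper": 0},
  ],
)

```text
time_s: 36.45
position: [0.4746, 0.3082, 0.2738]
ee_rot: [1.0, 0.0, 0.0, -0.0]
contact_force: [-0.3, -0.0, -0.2]
gripper_width: 0.008
```

Run:
```python
from m2 import *
for n in("top","scene"):
    for w in(load(n+"0.npz"),cloud(optics.grab_frame(n))):
        f=blob(w,(.57,.18),(.622,.44),.128,.136); print(n,len(f),np.percentile(f[:,0],[1,50,99]).round(4))
```

```text
top 628 [0.5983 0.6069 0.6152]
top 594 [0.5988 0.6074 0.6152]
scene 857 [0.6014 0.6111 0.6192]
scene 842 [0.6017 0.611  0.6193]
```

The front matches its initial shut position to within 0.5 mm, so it is latched. Handing in.

```bash
python3 -c "
from h import *
print(r.hand_in()); st()"
```

```text
the job is handed in; nothing more can be done
None
the job is handed in; nothing more can be done
```

I handed the job in at about 36.5 s of robot time. Both sleeves that were present ended up in the drawer, and the drawer is shut and latched. Hand-in gives no verdict, so this rests on my own checks.

- **Drawer:** I pressed the front to its stop and it sprang ajar. I then pulled it out to about 0.175 m.
- **Sleeves present:** Only the 84 and 72 mm sleeves were there; the bowl and the tin stood in for the 96 and 60.
- **84 mm sleeve:** It stopped on the pin's shoulder with its rim 30 mm above the plate, when pressed at two positions about 1 mm apart and again after release. I put it in the drawer.
- **72 mm sleeve:** It had been knocked about 23 mm aside, so I found it again before gripping. It also stopped on the shoulder. A sideways-play test met the pin on both sides within about 4 mm, which fits a narrow bore, so it went in the drawer too. I did not run that sideways test on the 84 mm sleeve.
- **Last checks:** The drawer front is within 0.5 mm of its original shut position in both cameras. Both sleeves stood upright in the drawer just before I closed it. The last picture shows the other things where they were, and the gripper was clear of everything.

The two cameras disagreed with each other by about 2–4 mm. I averaged them for grasping and used one camera's relative offsets to line up over the pin.

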